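# Kit a power capacitor and a transformer into the assembly tray

## Robot

A 6-joint arm with a two-finger parallel gripper is mounted at the origin on the work surface. World frame = base frame: x ahead of the robot, y to its left, z up, the work surface at z = 0. Lengths are in m, angles in degrees, forces in N, time in s.
With the tool pointing down it reaches from about 0.4 to 0.825 m from the base axis. Payload 7 kg.
Tool frame: the origin (TCP) lies between the finger pads; the fingertips stand 25 mm ahead of it and the grasp point (between the pads) lies 6 mm ahead of it; z points along the fingers, y is the line along which they close (so a half turn about z gives the same grasp; the last joint's range is limited). The gripper opens to 88 mm and grips with 3 to 60 N. Pads are 19 mm wide; open, the fingers measure 130 mm over their backs; the gripper's body (78 mm by 193 mm) begins 47 mm behind the grasp point.
Start: joints at [80.163, 20.546, 0.682, 0, -70.136, -16.507], TCP at [0.3, 0.605, 0.252] pointing down, gripper open.
Joint ranges: [-176.03, 176.03], [-82.01, 121.73], [-58.28, 71.71], [-173.87, 95.51], [-174.79, -0.11], [-173.66, 173.66]. Speed limits (degrees/s): [136.94, 136.94, 172.46, 180, 180, 180].

## Interface

Orientations are given as [roll, pitch, yaw] about the fixed x, y, z axes, in that order (R = Rz(yaw) Ry(pitch) Rx(roll)).
In Python, from plant import ctrl gives the robot as it stands.
- The arm moves only by the tool drive_effector, called after "Call:" as name([rows], argument=value, ...), one row to a line, values as JSON. Schema: {"type":"object","properties":{"steps":{"type":"array","items":{"type":"object","properties":{"xyz":{"type":"array","items":{"type":"number"},"minItems":3,"maxItems":3},"twist":{"type":"number"},"jaw":{"type":"number"}},"additionalProperties":false,"required":["jaw"]},"minItems":1,"maxItems":8},"only":{"type":"string"},"quiet":{"type":"boolean"},"lines":{"type":"string"}},"required":["steps"],"additionalProperties":false}. steps is a list of rows, 1 to 8 of them, each an object with the fields xyz (a list: dx, dy, dz in normalised numbers (1 is 0.6 m)), twist (a turn about the tool's z in parts of the range, where 1.0 means 180 degrees), jaw (the finger opening in m); a field left out counts as zero (the opening has to be given); each row is the pose to reach, as a shift and turn from the pose commanded when the call began, along the tool's axes at that moment; what a row does not reach only later rows make up. A row lasts 1/8 s, in which the tool goes at most 0.0625 m and 10.7 degrees, less where a joint would pass 70% of its speed; a pose out of reach is approached as far as the arm can. The fingers move at their own pace and stop on an object; the grip force is fixed at half the most. Time passes only in rows, so rows that do not move let the fingers close. The tool returns the time, the measured TCP pose, the force, the opening and the grip force at its end. only (a regular expression) keeps the lines of the reply that match it, lines (a string "A,B") keeps lines A to B, and quiet returns only ok. A shift or turn number past 1, either way, is cut back to 1. Input that does not fit is refused with a message, and nothing moves.
- ctrl.get_obs(): the state, without advancing time (a new reading comes with each control period).
- ctrl.snapshot(name): name is "side" or "top"; returns a dict with "frame" (420x560x3 uint8, red, green, blue), "z_map" (420x560 float32, m along the optical axis (not along the pixel's ray), 0 where there is no reading), "fovy" (degrees; the focal length in pixels is half the picture's height over the tangent of half this angle, whatever the lens; pixels are square), "cx", "cy" (the principal point, pixels), "k1" (the pictures are not rectified: a ray, as slopes to the right and down, at radius r is drawn at 1 + k1 r^2 times it, then the intrinsics apply), "R" (3x3) and "t" (3): a world point X has camera coordinates R X + t. Camera axes: x right, y down, z forward; pixel columns grow to the right and rows downward; lengths in m; the calibration is good to about 2 mm. A picture is of the moment at which its call begins.
- ctrl.close_job(): hands the job in; it is judged then, once.
The state is a dict: "clock": time; "joint_pos": joint angles; "qvel": joint speeds; "tau": joint torques, N m; "tool_pos": TCP position; "orientation": TCP orientation; "force": force on the tool from outside, world axes, zero at the start; "moment": the same for the moment, N m; "opening": finger opening in m; "gripper_force": force on a finger pad.
Only numpy, scipy, OpenCV 4.12 (cv2) and the standard library are available. Lean on these libraries where they do the work, as an engineer would, in place of code of your own. Each camera call takes 0.05 s, during which the arm holds its last target. There are 200 camera calls.

## Task

Load the blue kitting tray for the next board: stand the big black capacitor upright (brass terminals up) in the round pocket, and seat the yellow-and-steel transformer upright in the large rectangular pocket with its long side along the pocket's long side. Both must end flat on the floors of their pockets and released; set them down, do not let them fall.

Things in the scene. Friction and masses are not known exactly. Their poses are not given: they have to be found in the camera images.
- capacitor: Upright black cylinder, 36 mm diameter, 60 mm high, about 0.1 kg: grey top with two brass terminals 5 mm high, white stripe down one side. Starts standing on the bench. Origin: centre of its underside, z up. Grip across the diameter from above. Not part of the job: the slimmer green capacitor (22 mm diameter, 40 high), the amber jar (44 mm, 55 high), the solder spool stand.
- transformer: Black base 48 x 40 x 8 mm, steel core 48 x 20 mm up to 44 mm above the underside, and a yellow coil 30 mm long (x), 40 mm wide (y), its flat sides from 8 to 38 mm above the underside; about 0.3 kg. Starts upright on the bench, any yaw. Origin: centre of its underside, x along the 48 mm side, z up. Grip it from above across the coil, along y (40 mm). Same after a half turn.
- round_pocket (a point): Centre of the white-lined floor of the round pocket, 48 mm diameter, 14 mm deep, at one end of the fixed blue tray. The tray is 280 x 100 mm, its top 20 mm above the bench, so this floor is 6 mm above the bench. x is along the tray's long side, from this pocket to the rectangular one (centres 90 mm apart), z up.
- rect_pocket (a point): Centre of the white-lined floor of the large rectangular pocket in the middle of the same tray: 60 mm along x (the tray's long side), 52 mm along y, 14 mm deep, floor 6 mm above the bench; x away from the round pocket, z up. A smaller pocket 85 mm farther along x already holds an orange relay, its top 32 mm above the bench.

How it is judged (in metres and radians):
At the end, for the whole second after the job is handed in: The capacitor stands upright in the round pocket and the transformer in the rectangular one, long sides parallel (within 20 degrees): each within 12 mm of its pocket's centre, its underside within 4 mm of the pocket floor, within 7 degrees of upright, and at rest (horizontal distance between capacitor and round_pocket below 0.012 m and z of capacitor in the frame of round_pocket between -0.004 and 0.004 m and angle between each of capacitor, transformer's own z axis and vertical below 0.12 rad and horizontal distance between transformer and rect_pocket below 0.012 m and z of transformer in the frame of rect_pocket between -0.004 and 0.004 m and angle between the x axis of transformer and the x axis of rect_pocket, either way round below 0.35 rad and linear speed of each of capacitor, transformer below 0.02 m/s); the robot touches nothing.
It fails at once if the capacitor falls freely (faster than 0.6 m/s with no finger on it: a drop of about 18 mm) (contact force between capacitor and the fingers below 0.01 N and linear speed of capacitor above 0.6 m/s).
It fails at once if the transformer falls freely (faster than 0.6 m/s with no finger on it: a drop of about 18 mm) (contact force between transformer and the fingers below 0.01 N and linear speed of transformer above 0.6 m/s).
It also fails if it takes over 62 s, if anything falls off the work surface, if the arm or the gripper's body presses on something with over 40 N, if the wrist force passes 120 N, or if a joint passes its speed limit or range.

## Working session

There is one attempt and no reset: what is moved stays moved. The work goes in short steps, Python scripts to look and compute and a tool call to move; the robot and the scene stay as the last step left them, time stands still between calls to the robot, and variables do not carry over. Pictures are saved under pics/ and viewed, at most 10 in all, crops included, and the job is handed in when it is done.

```bash
ls; mkdir -p pics; cat > h.py <<'E'
import numpy as np, cv2
from plant import ctrl
def snap(n):
    s=ctrl.snapshot(n); f=s["frame"].shape[0]/2/np.tan(np.radians(s["fovy"])/2)
    s["K"]=np.array([[f,0,s["cx"]],[0,f,s["cy"]],[0,0,1]]); s["D"]=np.array([s["k1"],0,0,0.]); return s
def rays(s,uv):
    p=cv2.undistortPoints(np.array(uv,float).reshape(-1,1,2),s["K"],s["D"]).reshape(-1,2)
    return np.c_[p,np.ones(len(p))]
def world(s,uv):  # from depth
    uv=np.array(uv,int).reshape(-1,2); z=s["z_map"][uv[:,1],uv[:,0]]
    return (rays(s,uv)*z[:,None]-np.array(s["t"]))@np.array(s["R"])
def cloud(s):
    v,u=np.mgrid[0:420,0:560]; return world(s,np.c_[u.ravel(),v.ravel()]).reshape(420,560,3)
def plane(s,uv,h):  # ray at height h
    R=np.array(s["R"]); c=-R.T@s["t"]; d=rays(s,uv)@R; return c+d*((h-c[2])/d[:,2])[:,None]
def save(s,n): cv2.imwrite("pics/"+n,s["frame"][:,:,::-1])
E
python3 - <<'E'
from h import *
a=snap("top");b=snap("side")
cv2.imwrite("pics/a.png",a["frame"][:,:,::-1]);cv2.imwrite("pics/b.png",b["frame"][:,:,::-1])
for s in(a,b): print(s["fovy"],s["k1"],-np.array(s["R"]).T@s["t"],s["R"][2], (s["z_map"]>0).mean())
print(ctrl.get_obs())
E
```

```text
pics
plant.py
47.86818217617524 -0.12154982192218972 [ 0.48397349 -0.0437743   0.99065012] [ 0.06619189  0.01824607 -0.99764007] 0.9958545918367347
44.18884448172646 -0.04877950309250832 [0.22177532 0.41486286 0.59435287] [ 0.41770595 -0.57111618 -0.70664563] 0.9961139455782313
{'clock': 0.1, 'joint_pos': array([ 8.01620945e+01,  2.05866474e+01,  6.41559554e-01, -1.68879256e-02,
       -7.01370661e+01, -1.65075857e+01]), 'qvel': array([-0.02748559, -0.09182932,  0.06321808,  0.00893775,  0.03848002,
        0.02122862]), 'tau': array([-2.38002700e-03, -5.84162557e+01,  2.93752509e+01,  7.01562077e+00,
        1.02320398e-02, -5.20163394e-05]), 'tool_pos': array([0.29939706, 0.60453877, 0.25074602]), 'orientation': array([ 1.79916721e+02, -8.12295554e-03, -2.63512347e+01]), 'force': array([-0.62263323, -0.08045806,  0.76321859]), 'moment': array([-0.04874524,  0.03037168,  0.03564356]), 'gripper_force': 0.0, 'opening': 0.08748088411374383}
```

View pics/a.png

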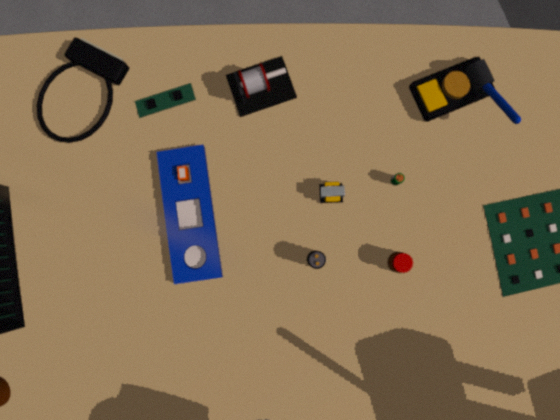

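View pics/b.png

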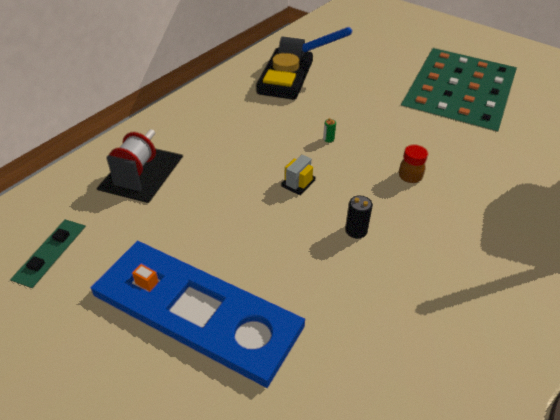

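The top view shows the capacitor at (317,259), the transformer at (332,192), and the round and rectangular pockets at (195,257) and (188,213). In the side view they are at (359,203), (298,172), (253,335) and (195,306). Next I'll measure all four in both views.

```bash
cat > m.py <<'E'
from h import *
def rect(P,m,n):
    q=P[m][:,:2]; r=cv2.minAreaRect((q*1000).astype(np.float32)); print(n,"n",m.sum(),"rect c",np.round(r[0],1),"size",np.round(r[1],1),"ang",round(r[2],1),"z med",np.round(np.percentile(P[m][:,2],[5,50,95])*1000,1))
def go():
  seeds={"top":dict(cap=(317,259),tr=(332,192),round=(195,257),rect=(188,213)),"side":dict(cap=(359,203),tr=(298,172),round=(253,335),rect=(195,306))}
  for n in("top","side"):
    s=snap(n);P=cloud(s);F=s["frame"].astype(int);hsv=cv2.cvtColor(s["frame"],cv2.COLOR_RGB2HSV)
    print(n)
    near=lambda k,r:np.linalg.norm(P[...,:2]-world(s,[seeds[n][k]])[0,:2],axis=-1)<r
    z=P[...,2]
    print(" bench z",np.median(z[(abs(P[...,0]-.55)<.1)&(abs(P[...,1])<.25)])*1000)
    m=near("cap",.04)&(z>.045); rect(P,m,"cap top")
    q=P[near("cap",.04)&(z>.02)]; print("  cap all mean",q.mean(0)*1000)
    m=near("tr",.05)&(z>.04); rect(P,m,"core top")
    m=near("tr",.05)&(z>.03)&(hsv[...,1]>140); rect(P,m,"yellow top")
    m=near("tr",.05)&(z>.012); rect(P,m,"tr all")
    blue=(hsv[...,0]>105)&(hsv[...,0]<130)&(hsv[...,1]>150)
    m=blue&(z>.015)&(z<.026); m&=cv2.erode(m.astype(np.uint8),np.ones((2,2)))>0; rect(P,m,"tray top")
    white=(hsv[...,1]<70)&(hsv[...,2]>90)
    for k in("round","rect"):
        m=near(k,.045)&white&(z<.014); rect(P,m,k)
    # pocket contour centroids by plane-intersecting pocket rim/floor mask (non-blue inside the tray)
    for k in("round","rect"):
        m=(near(k,.045)&~blue&(z<.03)).astype(np.uint8); _,l=cv2.connectedComponents(m); u,v=seeds[n][k]
        c=max(cv2.findContours((l==l[v,u]).astype(np.uint8),0,1)[0],key=cv2.contourArea).reshape(-1,2)
        w=plane(s,c,.02)[:,:2]*1000; print("  ",k,"rim-plane outline",[np.round(x,1) for x in cv2.minAreaRect(w.astype(np.float32))])
go()
E
python3 m.py
```

```text
top
 bench z 1.0134381362154896
cap top n 266 rect c [ 458.5 -104.5] size [34.7 34.7] ang 45.3 z med [57.5 60.8 64.1]
  cap all mean [ 458.44690879 -103.48860456   59.82572638]
core top n 257 rect c [ 595.8 -138.7] size [46.6 38.8] ang 88.8 z med [40.5 43.7 46.5]
yellow top n 141 rect c [ 595.9 -137.5] size [40.4 28.6] ang 2.8 z med [33.1 37.7 40.5]
tr all n 424 rect c [ 595.7 -138.2] size [40.6 48.5] ang 1.9 z med [29.2 41.8 45.9]
tray top n 4061 rect c [551.3 157. ] size [275.8  98.2] ang 8.5 z med [17.1 20.  22.8]
round n 390 rect c [463.3 146.4] size [46.  44.8] ang 1.0 z med [3.7 6.6 9.1]
rect n 662 rect c [552.5 159.3] size [59.6 50.6] ang 8.4 z med [3.4 6.5 9.5]
   round rim-plane outline [array([463.7, 142.8]), array([49.4, 45.8]), np.float64(0.3)]
   rect rim-plane outline [array([544.8, 166.4]), array([70.9, 73.4]), np.float64(9.1)]
side
 bench z 0.9400393648227269
cap top n 473 rect c [ 456.3 -101.3] size [35.6 35. ] ang 72.2 z med [47.5 59.9 64. ]
  cap all mean [453.40300498 -94.59086379  48.76552119]
core top n 267 rect c [ 597.3 -135.6] size [28.9 50. ] ang 5.7 z med [40.9 44.1 45.7]
yellow top n 160 rect c [ 593.6 -135.3] size [40.3 30.1] ang 2.5 z med [31.1 37.6 39.2]
tr all n 724 rect c [ 593.7 -135.4] size [40.4 50.6] ang 1.8 z med [15.3 37.7 45.1]
tray top n 9703 rect c [549.5 161.2] size [278.3  99.4] ang 8.5 z med [18.  19.9 21.7]
round n 758 rect c [464.3 144.5] size [45.7 40.3] ang 38.7 z med [4.7 6.2 7.9]
rect n 1138 rect c [554.1 157.9] size [55.5 47.5] ang 7.6 z med [4.7 6.4 8. ]
   round rim-plane outline [array([458.7, 150.9]), array([43.4, 43.1]), np.float64(88.6)]
   rect rim-plane outline [array([546.6, 163.6]), array([55.8, 46.8]), np.float64(8.8)]
```

Careful with the scale: shifts go in shares of 0.6 m and turns go in shares of 180 degrees. That gives: 0.565 m / 0.6 = 0.9417, 0.455 m / 0.6 = 0.7583, -34.8 degrees / 180 = -0.1933.

```bash
cat >> h.py <<'E'
def delta(x,y,z,yaw):  # world TCP target -> row numbers in present tool axes
    from scipy.spatial.transform import Rotation as Ro
    o=ctrl.get_obs(); R=Ro.from_euler("xyz",o["orientation"],degrees=True).as_matrix()
    d=R.T@(np.array([x,y,z])-o["tool_pos"]); t=-(yaw-o["orientation"][2]); t=(t+180)%360-180
    print("delta",np.round(d,4),"turn",round(t,2),"| at",np.round(o["tool_pos"],4),np.round(o["orientation"],2),"t",o["clock"])
E
```

Call:
drive_effector([
  {"xyz":[0.7583,0.9417,0],"twist":-0.1933,"jaw":0.088},
  {"xyz":[0.7583,0.9417,0],"twist":-0.1933,"jaw":0.088},
  {"xyz":[0.7583,0.9417,0],"twist":-0.1933,"jaw":0.088},
  {"xyz":[0.7583,0.9417,0],"twist":-0.1933,"jaw":0.088},
  {"xyz":[0.7583,0.9417,0],"twist":-0.1933,"jaw":0.088},
  {"xyz":[0.7583,0.9417,0],"twist":-0.1933,"jaw":0.088},
  {"xyz":[0.7583,0.9417,0],"twist":-0.1933,"jaw":0.088},
  {"xyz":[0.7583,0.9417,0],"twist":-0.1933,"jaw":0.088},
])

```text
clock: 1.2
tool_pos: [0.4077, 0.1148, 0.2519]
orientation: [-180.0, -0.1, 8.5]
force: [1.8, 0.4, 0.3]
opening: 0.0873
gripper_force: 0.0
```

```bash
python3 -c "
from h import *
delta(.4574,-.103,.15,8.5)"
```

```text
delta [0.0169 0.2229 0.1018] turn -0.0 | at [0.4077 0.1148 0.2519] [-1.7997e+02 -5.0000e-02  8.5000e+00] t 1.2
```

To row units: 0.223 m / 0.6 = 0.3717, 0.1 m / 0.6 = 0.1667.

Call:
drive_effector([
  {"xyz":[0.0283,0.3717,0.1667],"jaw":0.088},
  {"xyz":[0.0283,0.3717,0.1667],"jaw":0.088},
  {"xyz":[0.0283,0.3717,0.1667],"jaw":0.088},
  {"xyz":[0.0283,0.3717,0.1667],"jaw":0.088},
  {"xyz":[0.0283,0.3717,0.1667],"jaw":0.088},
  {"xyz":[0.0283,0.3717,0.1667],"jaw":0.088},
])

```text
clock: 1.95
tool_pos: [0.4573, -0.1015, 0.1516]
orientation: [180.0, 0.0, 8.4]
force: [0.9, 0.4, 1.4]
opening: 0.0879
gripper_force: 0.0
```

```bash
python3 - <<'E'
from h import *
delta(.4574,-.103,.042,8.5)
s=snap("side");save(s,"c.png")
# gripper fingers: points between 0.10 and 0.16 near
P=cloud(s);m=(P[...,2]>.1)&(P[...,2]<.2)&(np.linalg.norm(P[...,:2]-[.4574,-.103],axis=-1)<.1)
q=P[m];print(len(q),q.min(0),q.max(0))
E
```

```text
delta [-1.000e-04  1.400e-03  1.096e-01] turn -0.12 | at [ 0.4573 -0.1015  0.1516] [1.80e+02 1.00e-02 8.38e+00] t 1.95
833 [ 0.40520004 -0.19247462  0.12725465] [ 0.4815451  -0.00814548  0.19999341]
```

View pics/c.png

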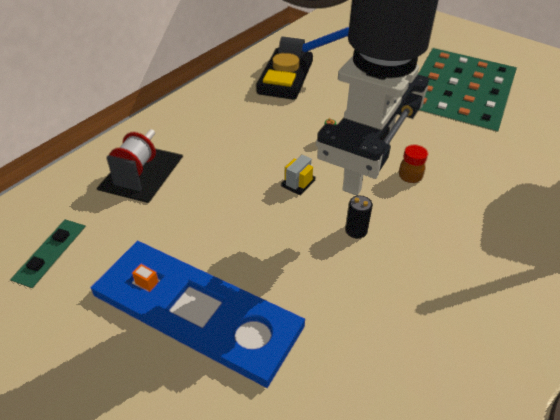

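The gripper straddles the capacitor, whose top is at (360,203), and the near finger is at (352,178). I'll descend and grip.

To row units: 0.11 m / 0.6 = 0.1833, 0.09 m / 0.6 = 0.15.

Call:
drive_effector([
  {"xyz":[0,0.0017,0.05],"jaw":0.088},
  {"xyz":[0,0.0017,0.1],"jaw":0.088},
  {"xyz":[0,0.0017,0.15],"jaw":0.088},
  {"xyz":[0,0.0017,0.1833],"jaw":0.088},
  {"xyz":[0,0.0017,0.1833],"jaw":0.088},
  {"xyz":[0,0.0017,0.1833],"jaw":0.088},
])

```text
clock: 2.75
tool_pos: [0.4585, -0.1014, 0.0427]
orientation: [180.0, -0.1, 8.6]
force: [0.5, 0.1, 0.6]
opening: 0.0878
gripper_force: 0.0
```

Call:
drive_effector([
  {"jaw":0.02},
  {"jaw":0.02},
  {"jaw":0.02},
  {"jaw":0.02},
  {"jaw":0.02},
  {"jaw":0.02},
  {"jaw":0.02},
  {"jaw":0.02},
])

```text
clock: 3.75
tool_pos: [0.4575, -0.1024, 0.0415]
orientation: [180.0, 0.0, 8.5]
force: [0.4, -1.1, -1.0]
opening: 0.0353
gripper_force: 30.0
```

To row units: -0.247 m / 0.6 = -0.4117, -0.12 m / 0.6 = -0.2.

Call:
drive_effector([
  {"xyz":[0,0,-0.05],"jaw":0.02},
  {"xyz":[0,0,-0.1],"jaw":0.02},
  {"xyz":[0,0,-0.1333],"jaw":0.02},
  {"xyz":[0.0333,-0.1,-0.1333],"jaw":0.02},
  {"xyz":[0.07,-0.2,-0.1333],"jaw":0.02},
  {"xyz":[0.07,-0.3,-0.1333],"jaw":0.02},
  {"xyz":[0.07,-0.4117,-0.1333],"jaw":0.02},
  {"xyz":[0.07,-0.4117,-0.1333],"jaw":0.02},
])

```text
clock: 4.75
tool_pos: [0.4624, 0.1518, 0.1216]
orientation: [-180.0, -0.0, 8.7]
force: [-0.4, -0.5, -1.2]
opening: 0.0356
gripper_force: 30.0
```

Call:
drive_effector([
  {"jaw":0.02},
  {"jaw":0.02},
])

```text
clock: 5.0
tool_pos: [0.4626, 0.147, 0.1214]
orientation: [180.0, 0.0, 8.4]
force: [-0.8, 0.1, -0.9]
opening: 0.0355
gripper_force: 30.0
```

```bash
cat > look.py <<'E'
from h import *
delta(.4624,.148,.0485,8.5)
s=snap("side");save(s,"d.png");P=cloud(s);o=ctrl.get_obs()["tool_pos"];z=P[...,2]
near=np.linalg.norm(P[...,:2]-o[:2]-[-.001,.0016],axis=-1)<.03
tz=o[2]-.042
m=near&(z>tz+.052)&(z<tz+.063)&(s["frame"].max(-1)<120)
from scipy.spatial import ConvexHull
q=P[m]; print(len(q),q[:,:].min(0),q.max(0)); 
print("cap top minEnclosing",cv2.minEnclosingCircle((q[:,:2]*1000).astype(np.float32)))
lo=near&(z<tz+.016)&(z>.03); print("lowest cap z",np.percentile(P[lo][:,2],[1,50]),lo.sum())
q=P[lo];A=np.c_[2*q[:,:2],np.ones(len(q))] if len(q) else None
# axis: circle of known radius 18 mm fitted to the visible side
from scipy.optimize import least_squares
for a,b in((0,.016),(.04,.055)):
    q=P[near&(z>tz+a)&(z<tz+b)&(z>.03)]
    r=least_squares(lambda c:np.hypot(*(q[:,:2]-c).T)-.018,q[:,:2].mean(0)+[.01,-.01],loss="soft_l1",f_scale=.002); print("axis",a,r.x*1000,len(q),np.std(r.fun))
E
python3 look.py
```

```text
delta [-0.     -0.0011  0.0729] turn -0.12 | at [0.4626 0.147  0.1214] [1.7998e+02 4.0000e-02 8.3800e+00] t 5.0Traceback (most recent call last):
  File "look.py", line 8, in <module>
    q=P[m]; print(len(q),q[:,:].min(0),q.max(0));
                         ~~~~~~~~~~^^^
    return umr_minimum(a, axis, None, out, keepdims, initial, where)
ValueError: zero-size array to reduction operation minimum which has no identity
```

View pics/d.png

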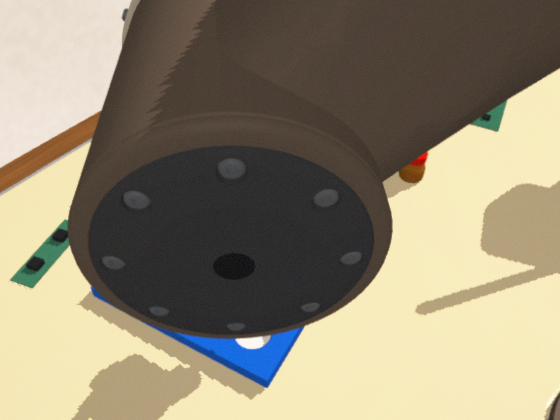

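The arm fills the side view here; only the round pocket's rim shows, at (252,340). I'll back off and measure the held capacitor in the clear.

To row units: 0.22 m / 0.6 = 0.3667, 0.18 m / 0.6 = 0.3.

Call:
drive_effector([
  {"xyz":[0,0.1,0],"jaw":0.02},
  {"xyz":[0,0.2,0],"jaw":0.02},
  {"xyz":[0,0.3,0],"jaw":0.02},
  {"xyz":[0,0.3667,0],"jaw":0.02},
  {"xyz":[0,0.3667,0],"jaw":0.02},
  {"xyz":[0,0.3667,0],"jaw":0.02},
])

```text
clock: 5.8
tool_pos: [0.4947, -0.0704, 0.1215]
orientation: [-180.0, 0.0, 8.3]
force: [-0.7, 0.2, -1.3]
opening: 0.0357
gripper_force: 30.0
```

```bash
sed -i 's/^m=near.*$//;s/^q=P\[m\].*$//;s/^print("cap top.*$//;s/d.png/e.png/' look.py
sed -i '/^q=P\[lo\];A/d' look.py; python3 look.py
```

```text
delta [-0.0004 -0.2207  0.073 ] turn -0.19 | at [ 0.4947 -0.0704  0.1215] [-1.7999e+02  1.0000e-02  8.3100e+00] t 5.8
lowest cap z [0.0796906  0.08568217] 92
axis 0 [494.73798772 -70.68267306] 91 0.0007556905999989702
axis 0.04 [494.56929959 -70.23390154] 17 0.000630657251475875
```

View pics/e.png

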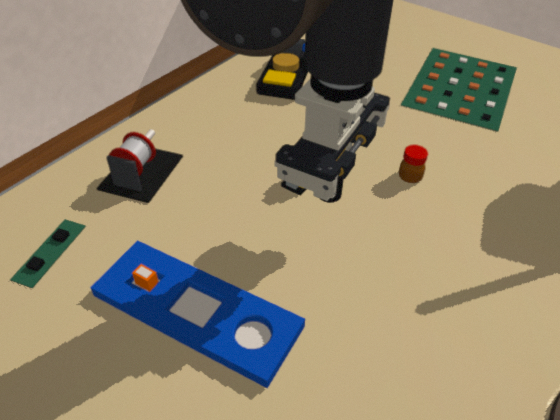

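The side view shows the capacitor gripped vertically under the fingers at about (320,195). Its axis is within 0.5 mm of the TCP and its underside is where expected, so I'll go back and lower it.

To row units: -0.221 m / 0.6 = -0.3683, -0.18 m / 0.6 = -0.3.

Call:
drive_effector([
  {"xyz":[0,-0.1,0],"jaw":0.02},
  {"xyz":[0,-0.2,0],"jaw":0.02},
  {"xyz":[0,-0.3,0],"jaw":0.02},
  {"xyz":[0,-0.3683,0],"jaw":0.02},
  {"xyz":[0,-0.3683,0],"jaw":0.02},
  {"xyz":[0,-0.3683,0],"jaw":0.02},
  {"xyz":[0,-0.3683,0.05],"jaw":0.02},
  {"xyz":[0,-0.3683,0.0833],"jaw":0.02},
])

```text
clock: 6.85
tool_pos: [0.4622, 0.1481, 0.0708]
orientation: [180.0, 0.0, 8.4]
force: [0.0, -0.2, -0.9]
opening: 0.0355
gripper_force: 30.0
```

Call:
drive_effector([
  {"xyz":[0,0,0.0133],"jaw":0.02},
  {"xyz":[0,0,0.0267],"jaw":0.02},
  {"xyz":[0,0,0.035],"jaw":0.02},
  {"xyz":[0,0,0.0383],"jaw":0.02},
  {"xyz":[0,0,0.0392],"jaw":0.02},
  {"xyz":[0,0,0.0392],"jaw":0.02},
])

```text
clock: 7.6
tool_pos: [0.4627, 0.1492, 0.0483]
orientation: [-180.0, -0.0, 8.5]
force: [0.6, -0.8, -1.0]
opening: 0.0354
gripper_force: 30.0
```

```bash
python3 -c "
from h import *
delta(.4624,.148,.0478,8.5);print(ctrl.get_obs()['force'])"
```

```text
delta [-0.0005  0.0012  0.0005] turn -0.04 | at [0.4627 0.1492 0.0483] [-1.7999e+02 -2.0000e-02  8.4600e+00] t 7.6
[ 0.55182223 -0.81778222 -0.96172416]
```

Not touching yet, so I'll ease down by half-millimetres until it makes contact.

To row units: 0.001 m / 0.6 = 0.0017, 0.0005 m / 0.6 = 0.0008.

Call:
drive_effector([
  {"xyz":[0,0,0.0008],"jaw":0.02},
  {"xyz":[0,0,0.0017],"jaw":0.02},
  {"xyz":[0,0,0.0017],"jaw":0.02},
])

```text
clock: 7.98
tool_pos: [0.4627, 0.1493, 0.0475]
orientation: [-180.0, -0.0, 8.5]
force: [-2.4, -0.0, 5.4]
opening: 0.0353
gripper_force: 30.0
```

Call:
drive_effector([
  {"xyz":[0,0,0.0008],"jaw":0.02},
  {"xyz":[0,0,0.0008],"jaw":0.02},
])

```text
clock: 8.22
tool_pos: [0.4628, 0.1493, 0.0475]
orientation: [-180.0, -0.0, 8.5]
force: [-3.8, -0.5, 11.6]
opening: 0.0355
gripper_force: 30.0
```

To row units: -0.1 m / 0.6 = -0.1667, -0.06 m / 0.6 = -0.1.

Call:
drive_effector([
  {"xyz":[0,0,-0.0008],"jaw":0.088},
  {"xyz":[0,0,-0.0008],"jaw":0.088},
  {"xyz":[0,0,-0.0008],"jaw":0.088},
  {"xyz":[0,0,-0.0008],"jaw":0.088},
  {"xyz":[0,0,-0.05],"jaw":0.088},
  {"xyz":[0,0,-0.1],"jaw":0.088},
  {"xyz":[0,0,-0.1667],"jaw":0.088},
  {"xyz":[0,0,-0.1667],"jaw":0.088},
])

```text
clock: 9.22
tool_pos: [0.4642, 0.1502, 0.1495]
orientation: [-179.8, -0.3, 8.5]
force: [-0.5, 1.1, 0.6]
opening: 0.0876
gripper_force: 0.0
```

```bash
python3 -c "
from h import *
delta(.5947,-.1364,.15,-88)"
```

```text
delta [ 0.0868  0.3027 -0.0009] turn 96.48 | at [0.4642 0.1502 0.1495] [-179.85   -0.31    8.48] t 9.225
```

To row units: 0.303 m / 0.6 = 0.505, 0.087 m / 0.6 = 0.145, 96.5 degrees / 180 = 0.5361.

Call:
drive_effector([
  {"xyz":[0.145,0.505,0],"twist":0.5361,"jaw":0.088},
  {"xyz":[0.145,0.505,0],"twist":0.5361,"jaw":0.088},
  {"xyz":[0.145,0.505,0],"twist":0.5361,"jaw":0.088},
  {"xyz":[0.145,0.505,0],"twist":0.5361,"jaw":0.088},
  {"xyz":[0.145,0.505,0],"twist":0.5361,"jaw":0.088},
  {"xyz":[0.145,0.505,0],"twist":0.5361,"jaw":0.088},
  {"xyz":[0.145,0.505,0],"twist":0.5361,"jaw":0.088},
  {"xyz":[0.145,0.505,0],"twist":0.5361,"jaw":0.088},
])

```text
clock: 10.22
tool_pos: [0.5926, -0.1382, 0.1451]
orientation: [179.9, 0.0, -77.9]
force: [0.0, 0.3, 0.5]
opening: 0.0879
gripper_force: 0.0
```

Call:
drive_effector([
  {"twist":0.0722,"jaw":0.088},
  {"twist":0.0722,"jaw":0.088},
  {"twist":0.0722,"jaw":0.088},
])

```text
clock: 10.6
tool_pos: [0.5928, -0.1378, 0.1455]
orientation: [179.9, 0.0, -90.5]
force: [0.1, -0.1, -0.6]
opening: 0.0872
gripper_force: 0.0
```

```bash
cat > look2.py <<'E'
from h import *
from scipy.optimize import least_squares
delta(.5947,-.1364,.042,-88)
s=snap("side");save(s,"f.png");P=cloud(s);z=P[...,2]
near=np.linalg.norm(P[...,:2]-[.4614,.149],axis=-1)<.03
for a,b in((.024,.04),(.04,.06)):
    q=P[near&(z>a)&(z<b)];r=least_squares(lambda c:np.hypot(*(q[:,:2]-c).T)-.018,q[:,:2].mean(0)+[.01,-.01],loss="soft_l1",f_scale=.002); print("axis",r.x*1000,len(q),np.std(r.fun))
q=P[near&(z>.06)];print("top",np.percentile(q[:,2],[5,50,95]),len(q))
E
python3 look2.py
```

```text
delta [-0.0014 -0.0021  0.1035] turn -2.47 | at [ 0.5928 -0.1378  0.1455] [179.92   0.   -90.47] t 10.6
axis [462.60539578 149.187935  ] 192 0.0005038187811127358
axis [462.66600271 149.10190038] 253 0.0005086805551182123
top [0.06271312 0.06627838 0.0706904 ] 626
```

View pics/f.png

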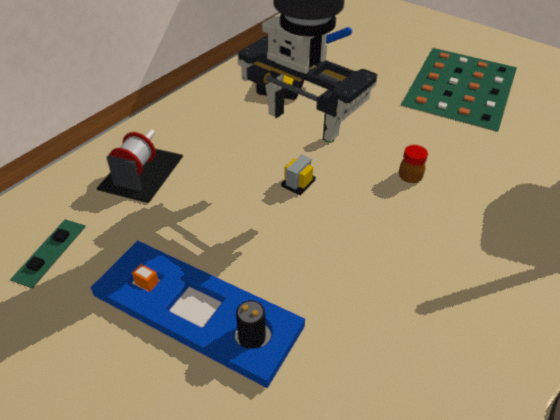

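The capacitor stands upright in the round pocket, with its top at (251,312). The gripper is above the transformer at (298,172), which is clear. I'll descend on it.

To row units: 0.103 m / 0.6 = 0.1717, -0.0014 m / 0.6 = -0.0023, -2.5 degrees / 180 = -0.0139.

Call:
drive_effector([
  {"xyz":[-0.0023,-0.0033,0.05],"twist":-0.0139,"jaw":0.088},
  {"xyz":[-0.0023,-0.0033,0.1],"twist":-0.0139,"jaw":0.088},
  {"xyz":[-0.0023,-0.0033,0.1417],"twist":-0.0139,"jaw":0.088},
  {"xyz":[-0.0023,-0.0033,0.1717],"twist":-0.0139,"jaw":0.088},
  {"xyz":[-0.0023,-0.0033,0.1717],"twist":-0.0139,"jaw":0.088},
  {"xyz":[-0.0023,-0.0033,0.1717],"twist":-0.0139,"jaw":0.088},
])

```text
clock: 11.4
tool_pos: [0.5959, -0.1364, 0.0443]
orientation: [-179.9, -0.0, -88.0]
force: [-0.3, 0.8, -0.2]
opening: 0.088
gripper_force: 0.0
```

Call:
drive_effector([
  {"jaw":0.03},
  {"jaw":0.03},
  {"jaw":0.03},
  {"jaw":0.03},
  {"jaw":0.03},
  {"jaw":0.03},
  {"jaw":0.03},
  {"jaw":0.03},
])

```text
clock: 12.4
tool_pos: [0.5952, -0.1364, 0.0435]
orientation: [180.0, -0.0, -88.0]
force: [-0.4, 0.1, 1.4]
opening: 0.0396
gripper_force: 30.0
```

To row units: -0.09 m / 0.6 = -0.15, -0.06 m / 0.6 = -0.1.

Call:
drive_effector([
  {"xyz":[0,0,-0.05],"jaw":0.03},
  {"xyz":[0,0,-0.1],"jaw":0.03},
  {"xyz":[0,0,-0.15],"jaw":0.03},
  {"xyz":[0,0,-0.15],"jaw":0.03},
])

```text
clock: 12.9
tool_pos: [0.5965, -0.1364, 0.1357]
orientation: [-179.8, -0.0, -88.0]
force: [0.8, 0.2, -3.0]
opening: 0.0397
gripper_force: 30.0
```

Call:
drive_effector([
  {"xyz":[-0.0667,0.0067,0],"twist":0.0556,"jaw":0.03},
  {"xyz":[-0.1333,0.0133,0],"twist":0.1111,"jaw":0.03},
  {"xyz":[-0.2,0.02,0],"twist":0.1667,"jaw":0.03},
  {"xyz":[-0.2667,0.0267,0],"twist":0.2222,"jaw":0.03},
  {"xyz":[-0.2667,0.0267,0],"twist":0.2778,"jaw":0.03},
  {"xyz":[-0.2667,0.0267,0],"twist":0.3333,"jaw":0.03},
  {"xyz":[-0.2667,0.0267,0],"twist":0.3889,"jaw":0.03},
  {"xyz":[-0.2667,0.0267,0],"twist":0.4444,"jaw":0.03},
])

```text
clock: 13.9
tool_pos: [0.5726, 0.0228, 0.1319]
orientation: [180.0, -0.1, -168.3]
force: [0.4, 0.1, -2.3]
opening: 0.0397
gripper_force: 30.0
```

```bash
cat > look3.py <<'E'
from h import *
delta(.5513,.1611,.130,-171.5)
s=snap("side");save(s,"g.png");P=cloud(s);z=P[...,2];o=ctrl.get_obs()["tool_pos"]
near=np.linalg.norm(P[...,:2]-o[:2],axis=-1)<.05
m=near&(z>o[2]-.0435-.003)&(z<o[2]-.0435+.009);q=P[m]
print(len(q),q[:,2].min(),cv2.minAreaRect((q[:,:2]*1000).astype(np.float32)),np.round(o*1000,1))
E
python3 look3.py
```

```text
delta [-0.0071  0.1397  0.0019] turn 3.17 | at [0.5726 0.0228 0.1319] [ 1.7999e+02 -1.4000e-01 -1.6833e+02] t 13.9
202 0.08694479207696802 ((571.2864990234375, 23.263086318969727), (49.252315521240234, 41.45901870727539), 12.005569458007812) [572.6  22.8 131.9]
```

View pics/g.png

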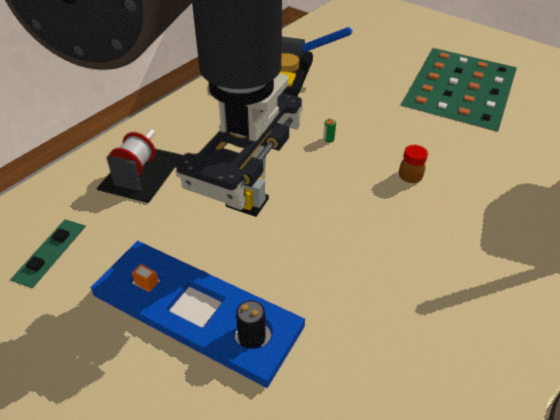

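The transformer is held level, with its base at (247,203), centred on the TCP and with its yaw correct. I'll move it over the pocket.

To row units: 0.14 m / 0.6 = 0.2333, -0.007 m / 0.6 = -0.0117, 3.2 degrees / 180 = 0.0178.

Call:
drive_effector([
  {"xyz":[-0.0117,0.0833,0],"twist":0.0178,"jaw":0.03},
  {"xyz":[-0.0117,0.1667,0],"twist":0.0178,"jaw":0.03},
  {"xyz":[-0.0117,0.2333,0],"twist":0.0178,"jaw":0.03},
  {"xyz":[-0.0117,0.2333,0],"twist":0.0178,"jaw":0.03},
  {"xyz":[-0.0117,0.2333,0],"twist":0.0178,"jaw":0.03},
  {"xyz":[-0.0117,0.2333,0.0333],"twist":0.0178,"jaw":0.03},
  {"xyz":[-0.0117,0.2333,0.0667],"twist":0.0178,"jaw":0.03},
  {"xyz":[-0.0117,0.2333,0.0667],"twist":0.0178,"jaw":0.03},
])

```text
clock: 14.95
tool_pos: [0.5503, 0.1595, 0.0918]
orientation: [-179.9, -0.2, -171.2]
force: [0.4, 0.4, -2.2]
opening: 0.0395
gripper_force: 30.0
```

```bash
python3 -c "
from h import *
delta(.5513,.1611,.0505,-171.5)"
```

```text
delta [-0.0014  0.0015  0.0413] turn 0.26 | at [0.5503 0.1595 0.0918] [-179.91   -0.21 -171.24] t 14.95
```

To row units: 0.04 m / 0.6 = 0.0667, 0.038 m / 0.6 = 0.0633.

Call:
drive_effector([
  {"xyz":[-0.0017,0.0017,0.0167],"jaw":0.03},
  {"xyz":[-0.0017,0.0017,0.0333],"jaw":0.03},
  {"xyz":[-0.0017,0.0017,0.0467],"jaw":0.03},
  {"xyz":[-0.0017,0.0017,0.0567],"jaw":0.03},
  {"xyz":[-0.0017,0.0017,0.0633],"jaw":0.03},
  {"xyz":[-0.0017,0.0017,0.0667],"jaw":0.03},
  {"xyz":[-0.0017,0.0017,0.0667],"jaw":0.03},
])

```text
clock: 15.82
tool_pos: [0.5522, 0.1625, 0.0536]
orientation: [-180.0, 0.0, -171.2]
force: [-0.7, 0.3, -2.3]
opening: 0.0396
gripper_force: 30.0
```

Call:
drive_effector([
  {"xyz":[0,0,0.0013],"jaw":0.03},
  {"xyz":[0,0,0.0025],"jaw":0.03},
  {"xyz":[0,0,0.0025],"jaw":0.03},
])

```text
clock: 16.2
tool_pos: [0.5521, 0.1625, 0.0521]
orientation: [180.0, 0.0, -171.2]
force: [0.4, 0.6, -2.8]
opening: 0.0398
gripper_force: 30.0
```

To row units: 0.002 m / 0.6 = 0.0033, -0.001 m / 0.6 = -0.0017.

Call:
drive_effector([
  {"xyz":[0,-0.0017,0.0013],"jaw":0.03},
  {"xyz":[0,-0.0017,0.0027],"jaw":0.03},
  {"xyz":[0,-0.0017,0.0033],"jaw":0.03},
  {"xyz":[0,-0.0017,0.0033],"jaw":0.03},
])

```text
clock: 16.7
tool_pos: [0.5523, 0.1615, 0.05]
orientation: [-180.0, -0.0, -171.2]
force: [0.7, 1.1, -2.7]
opening: 0.0396
gripper_force: 30.0
```

Call:
drive_effector([
  {"xyz":[0,0,0.0008],"jaw":0.03},
  {"xyz":[0,0,0.0013],"jaw":0.03},
  {"xyz":[0,0,0.0013],"jaw":0.03},
])

```text
clock: 17.08
tool_pos: [0.5524, 0.1615, 0.0495]
orientation: [180.0, 0.0, -171.2]
force: [-1.5, -0.5, 2.0]
opening: 0.0399
gripper_force: 30.0
```

Contact. The force turned from −2.7 N to +2 N at the expected height, so I'll press slightly, release, and retreat.

To row units: 0.0003 m / 0.6 = 0.0005.

Call:
drive_effector([
  {"xyz":[0,0,0.0005],"jaw":0.03},
  {"xyz":[0,0,0.0005],"jaw":0.03},
])

```text
clock: 17.32
tool_pos: [0.5524, 0.1615, 0.0496]
orientation: [180.0, 0.0, -171.2]
force: [-3.7, 0.2, 6.6]
opening: 0.0398
gripper_force: 30.0
```

Call:
drive_effector([
  {"jaw":0.088},
  {"jaw":0.088},
  {"jaw":0.088},
  {"jaw":0.088},
  {"xyz":[0,0,-0.05],"jaw":0.088},
  {"xyz":[0,0,-0.1],"jaw":0.088},
  {"xyz":[0,0,-0.1667],"jaw":0.088},
  {"xyz":[0,0,-0.25],"jaw":0.088},
])

```text
clock: 18.32
tool_pos: [0.5517, 0.1612, 0.1995]
orientation: [-180.0, -0.1, -171.2]
force: [0.7, -0.4, -0.9]
opening: 0.0875
gripper_force: 0.0
```

Call:
drive_effector([
  {"xyz":[0,-0.1,0],"jaw":0.088},
  {"xyz":[0,-0.2,0],"jaw":0.088},
  {"xyz":[0,-0.3,0],"jaw":0.088},
  {"xyz":[0,-0.4,0],"jaw":0.088},
  {"xyz":[0,-0.5,0],"jaw":0.088},
  {"xyz":[0,-0.5,0],"jaw":0.088},
  {"xyz":[0,-0.5,0],"jaw":0.088},
])

```text
clock: 19.2
tool_pos: [0.598, -0.1352, 0.1986]
orientation: [180.0, -0.0, -171.3]
force: [0.4, 0.3, 1.2]
opening: 0.0874
gripper_force: 0.0
```

```bash
python3 - <<'E'
from h import *
from scipy.optimize import least_squares
ims=[]
for n in("top","side"):
    s=snap(n);ims.append(s["frame"]);P=cloud(s);z=P[...,2]
    near=lambda c,r:np.linalg.norm(P[...,:2]-c,axis=-1)<r
    m=near([.552,.161],.045)&(z>.03); q=P[m];print(n,"tr",cv2.minAreaRect((q[:,:2]*1000).astype(np.float32)),"top z",np.percentile(q[:,2],[50,95]))
    m=near([.462,.149],.03)&(z>.06); q=P[m];print("cap",cv2.minEnclosingCircle((q[:,:2]*1000).astype(np.float32)),np.median(q[:,2]))
cv2.imwrite("pics/i.png",np.hstack([cv2.resize(ims[0][130:300,120:260],None,fx=3,fy=3)[:500],cv2.resize(ims[1][220:400,80:320],None,fx=1.5,fy=1.5,dst=None)[:500] if 0 else cv2.copyMakeBorder(cv2.resize(ims[1][220:400,80:320],None,fx=1.5,fy=1.5),0,230,0,0,0)[:500]])[:,:,::-1])
E
```

```text
top tr ((556.1613159179688, 117.3743896484375), (26.41383171081543, 2.310230016708374), 5.530029773712158) top z [0.59574167 0.59831998]
cap ((0.0, 0.0), 0.0) nan
side tr ((551.0390625, 161.7895965576172), (48.47196578979492, 40.83805465698242), 8.985517501831055) top z [0.04606916 0.05124069]
cap ((462.3630065917969, 150.08963012695312), 18.765241622924805) 0.06626780049494364
  return _methods._mean(a, axis=axis, dtype=dtype,
  ret = ret.dtype.type(ret / rcount)
```

View pics/i.png

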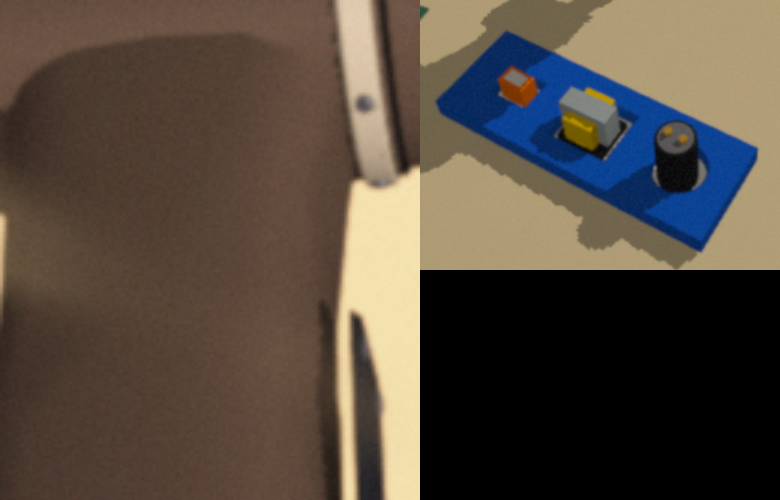

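Side view: transformer flat in the rectangular pocket (crop 590,125), capacitor upright in the round one (677,155). Their tops are at about 51 mm and 66 mm, as expected, and both are within 2 mm of centre. The top view is blocked by the arm. I'm handing it in.

```bash
python3 -c "
from plant import ctrl
print(ctrl.close_job())"
```

```text
the job is handed in; nothing more can be done
None
```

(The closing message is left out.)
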